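# Hang the spice measure on its ring

### The arm

A 6-joint arm with a two-finger parallel gripper is mounted at the origin on the work surface. World frame = base frame: x ahead of the robot, y to its left, z up, the work surface at z = 0. Lengths are in mm, angles in rad, forces in N, time in s.
With the tool pointing down it reaches from about 350 to 875 mm from the base axis. Payload 4.2 kg.
Tool frame: the origin (TCP) lies midway between the tips of the shut fingers; the grasp point (between the pads) lies 19 mm behind it (arm.tcp_to_grasp is the distance from the TCP to the grasp point, in mm); z points along the fingers, y is the line along which they close (so a half turn about z gives the same grasp; the last joint's range is limited). The gripper opens to 85 mm and grips with 20 to 120 N. Pads are 22 mm wide; open, the fingers measure 114 mm over their backs; the gripper's body (76 mm by 85 mm) begins 54 mm behind the grasp point. The pads swing forward as they close: fully open they stand 13 mm farther back than shut.
Start: joints at [1.45, 0.385, 0.008, 0, -1.194, -0.259], TCP at [231.676, 580.453, 231.312] pointing down, gripper open.
Joint ranges: [-3.14, 3.14], [-1.21, 2.06], [-1.07, 1.41], [-3.16, 2.05], [-2.99, -0.16], [-3.1, 3.1]. Speed limits (rad/s): [2.79, 2.79, 3.14, 3.14, 3.14, 3.14].

### API

Orientations are given as a unit quaternion [x, y, z, w].
In Python, from bench import arm gives the robot as it stands.
- The arm moves only by the tool arm_command, never from a script. Its argument "rows" is a list of rows, each a list of 2 entries, a list of its own where there are three numbers: the shift along the tool's x, y, z as a fraction of full scale, then the turn, a rotation vector about the tool's x, y, z as a fraction of full scale. In form: [[[x, y, z], [wx, wy, wz]], ...]. A call has 1 to 5 rows; each row is the pose to reach, as a shift and turn from the pose commanded when the call began, along the tool's axes at that moment, turning the shorter way round; what a row does not reach only later rows make up. Full scale, the value 1, is 0.25 m for a shift and 180 degrees for a turn. A row lasts 1/10 s, in which the tool goes at most 50 mm and 8.59 degrees, less where a joint would pass 70% of its speed; a pose out of reach is approached as far as the arm can. A call with a number of a shift or a turn outside -1 to 1 is refused whole. A call with a gripper value outside its range is refused whole. "grip" is the opening, from 0 (shut) to 1 (fully open), set as the call begins (left out, the last holds). The fingers move at their own pace and stop on an object; the grip force is fixed at half the most. Time passes only in rows, so rows that repeat a pose let the fingers close. It gives the time, the measured TCP pose, the force, the opening and the grip force at its end, in the units of the state.
- arm.read_state(): the state, without advancing time (a new reading comes with each control period).
- arm.get_image(name): name is "scene" or "top"; returns (picture, depth): 384x512x3 uint8, blue, green, red; 384x512 float32, mm along the optical axis (not along the pixel's ray), 0 where there is no reading.
- arm.camera_info(name): a dict with "fx", "fy", "cx", "cy" (pixels), "extrinsics" (4x4, takes a point from camera to world coordinates). Camera axes: x right, y down, z forward; pixel columns grow to the right and rows downward; lengths in mm; the calibration is good to about 2 mm. A picture is of the moment at which its call begins. camera_info takes no time and is no camera call.
- arm.job_done(): hands the job in; it is judged then, once.
Trained networks look in the newest picture that a camera, given by its name, has taken for a name from the list of things; names that differ only in an ending like _2 or _b are one class to them, and where a whole thing is asked for, a point or a joint stands for the part that bears it (a point fixed in the world has none). Each returns a list of dicts, best first, with "score" (0 to 1); they miss things now and then, are a little off and sometimes report something else, mostly with a low value. They report only what shows in the picture. A call takes as long as a camera call. They do not tell look-alikes from the thing itself.
- arm.spot_in(camera, query): "position" ([column, row] in pixels, amid what is visible of it).
The state is a dict: "clock": time; "joints": joint angles; "joint_vel": joint speeds; "joint_efforts": joint torques, N m; "position": TCP position; "ee_rot": TCP orientation; "contact_force": force on the tool from outside, world axes, zero at the start; "wrist_torque": the same for the moment, N m; "gripper_width": finger opening in mm; "grasp_force": force on a finger pad.
Only numpy, scipy, OpenCV 4.12 (cv2) and the standard library are available. Lean on these libraries where they do the work, as an engineer would, in place of code of your own. Each camera call takes 0.05 s, during which the arm holds its last target. There are 200 camera calls.

### The job

Hang the loose spice measure on the empty brass ring of the sloping display board: lead the tip of its curved hook into the ring and turn the measure so that the hook follows its own curve through the ring, until the measure hangs straight down the slope below the ring. Give it a gentle tug straight down the slope, enough to feel the ring hold it, then let go and leave it hanging, lying flat on the board. Do not strain the ring and do not disturb the jars and other things on the counter.

Things in the scene. Friction and masses are not known exactly. Their poses are not given: they have to be found in the camera images.
- scoop_center (a point): loose spice measure, about 0.13 kg (varies), starts flat on the counter, cup mouth up. Point: centre of its wooden handle, a block 56 (x) x 18 (y) x 34 mm (z), 17 mm above the flat underside of handle and cup. x runs along the handle to the hook, z out of the cup's mouth. Open steel cup: centre at x = -50 mm, outer radius 25, 32 high. A rigid wire hook is fixed to the handle's front end
- arc_center (a point): centre of the hook's arc, at x = +60, y = 0, z = -5 mm from the handle's centre; same axes. Hook: 6 mm round steel wire in the plane z = 0 here; from the handle it swings out to y = -30 mm, then follows an arc of radius 30 mm (wire centre line). Angles from x towards y: arc starts at -90 deg, crown (farthest from the cup) 0 deg, free tip +100 deg
- hook_tip (a point): centre of the hook's round free tip, 30 mm from the arc's centre at +100 deg; axes as the measure's
- eye: empty ring, fixed: 5 mm brass wire, 15 mm inside, 25 mm outside diameter, standing on edge on the sloping board. Origin: its centre, 12 mm off the board's face. x up the slope, y across it (the axis of the ring's hole), z out of the board. The hook goes in tip first from the -y side, the measure's underside on or just above the board; once hung, the measure's x points up the slope
- stand: fixed stand: white board 260 (up the slope) x 330 mm at 35 deg to the counter, with a 6 mm lip along its low edge. Origin at counter height under the board's centre, whose face is 105 mm up there; x level, towards the high edge, z up. The empty ring is 60 mm up the slope and 10 mm to -y of that centre. A second measure (copper cup), fixed, hangs on its own ring 110 mm farther to -y
- jar_a: bystander: amber jar with a black cap, radius 24, 115 mm high; origin at its underside
- jar_b: bystander: brick-red jar with a black cap, radius 24, 115 mm high; origin at its underside
- tube: bystander: yellow corked tube, radius 16, 90 mm high; origin at its underside
- tin: bystander: tin, radius 36, 70 mm high; origin at its underside
- bowl: bystander: wooden bowl, radius 50, 45 mm high; origin at its underside
- pestle: bystander: marble pestle standing on end, radius 22, 90 mm high; origin at its underside
Not all that is in view belongs to the job. What is shaped like the part that bears scoop_center but turquoise is not meant.

How it is judged:
By the outcome, as a careful person would: the job done as asked, in the order asked, and still so for the second after the job is handed in, with the robot touching nothing.
It also fails if it takes over 51 s, if anything falls off the work surface, if the arm or the gripper's body presses on something with over 40 N, if the wrist force passes 120 N, or if a joint passes its speed limit or range.

## Working session

There is one attempt and no reset: what is moved stays moved. The work goes in short steps, Python scripts to look and compute and a tool call to move; the robot and the scene stay as the last step left them, time stands still between calls to the robot, and variables do not carry over. Pictures are saved under pics/ and viewed, at most 12 in all, crops included, and the job is handed in when it is done.

Besides the shell and the picture viewer there is one more tool, called after "Call:" in YAML: its name, and indented under it one key for each argument. arm_command: Moves the arm, as the interface text tells. Shift numbers are shares of 0.25 m and turn numbers shares of 180 degrees, none past 1 either way. Its arguments: {"type":"object","properties":{"rows":{"type":"array","items":{"type":"array"}},"grip":{"type":"number"}},"required":["rows"]}

```bash
mkdir -p pics; ls; cat > h.py <<'E'
import numpy as np, cv2
from bench import arm
from scipy.spatial.transform import Rotation as R
def snap(n,f):
    p,d=arm.get_image(n); np.savez('/tmp/'+f,p=p,d=d); cv2.imwrite(f'pics/{f}.png',p); return p,d
def world(n,u,v,z):
    c=arm.camera_info(n); E=np.array(c['extrinsics'])
    q=np.stack([(u-c['cx'])*z/c['fx'],(v-c['cy'])*z/c['fy'],z],-1)
    return q@E[:3,:3].T+E[:3,3]
def cloud(n,d):
    v,u=np.indices(d.shape); return world(n,u.astype(float),v.astype(float),d.astype(float))
def proj(n,P):
    c=arm.camera_info(n); E=np.linalg.inv(np.array(c['extrinsics']))
    q=np.atleast_2d(P)@E[:3,:3].T+E[:3,3]
    return np.stack([q[:,0]/q[:,2]*c['fx']+c['cx'],q[:,1]/q[:,2]*c['fy']+c['cy']],-1)
E
python3 - <<'E'
from h import *
p1,d1=snap('scene','scene0'); p2,d2=snap('top','top0')
for n,d in(('scene',d1),('top',d2)):
    C=cloud(n,d)
    print(n,{k:(np.round(v,1) if k!='extrinsics' else np.round(v,2).tolist()) for k,v in arm.camera_info(n).items()})
    for q in ['scoop_center','arc_center','hook_tip','eye','stand']:
        for r in arm.spot_in(n,q)[:4]:
            u,v=r['position']; print(q,round(r['score'],2),np.round([u,v]),np.round(C[int(v),int(u)]))
s=arm.read_state(); print(s)
E
```

```text
pics
scene {'fx': np.float64(355.4), 'fy': np.float64(355.4), 'cx': np.float64(256.2), 'cy': np.float64(188.9), 'extrinsics': [[-0.27, 0.62, -0.74, 1329.4], [0.96, 0.18, -0.19, 209.86], [0.02, -0.77, -0.64, 836.12], [0.0, 0.0, 0.0, 1.0]]}
scoop_center 0.8 [281. 208.] [463.  69.  28.]
scoop_center 0.73 [346. 177.] [243. 266.  34.]
arc_center 0.93 [341. 218.] [457. 264.  30.]
arc_center 0.65 [280. 205.] [428.  56.   3.]
arc_center 0.61 [344. 179.] [243. 256.  28.]
hook_tip 0.88 [286. 208.] [470.  87.  34.]
hook_tip 0.84 [346. 217.] [450. 283.  28.]
hook_tip 0.75 [347. 179.] [249. 270.  35.]
hook_tip 0.69 [412. 226.] [461. 479.  58.]
stand 0.84 [184. 204.] [ 626. -201.  114.]
top {'fx': np.float64(463.8), 'fy': np.float64(463.8), 'cx': np.float64(248.8), 'cy': np.float64(190.1), 'extrinsics': [[0.01, -0.98, 0.18, 222.3], [-1.0, -0.01, 0.0, -28.36], [-0.0, -0.18, -0.98, 1524.43], [0.0, 0.0, 0.0, 1.0]]}
scoop_center 0.95 [160. 272.] [230. 257.  24.]
scoop_center 0.59 [158. 204.] [447. 275.  13.]
arc_center 0.88 [221. 202.] [456.  67.  28.]
arc_center 0.84 [160. 207.] [442. 270.   4.]
arc_
[... 231 characters left out ...]
nts': array([ 1.44959625e+00,  3.84664311e-01,  7.86424094e-03, -3.36158636e-05,
       -1.19401439e+00, -2.58575569e-01]), 'joint_vel': array([-0.00031934, -0.00017152,  0.00102206,  0.00112196, -0.0024079 ,
       -0.00014781]), 'joint_efforts': array([ 3.60742160e-04, -3.91830361e+01,  1.88531131e+01,  4.18881521e+00,
       -3.78430814e-04,  5.60138432e-06]), 'position': array([231.66598162, 580.42822744, 231.31461956]), 'ee_rot': array([ 9.82024247e-01, -1.88754810e-01, -1.49696588e-05,  1.01189067e-05]), 'contact_force': array([-0.22001686, -0.58005042, -0.68936685]), 'wrist_torque': array([-0.0722609 , -0.02126977,  0.03115039]), 'grasp_force': 0.0, 'gripper_width': 85.40396641429733}
```

```bash
python3 - <<'E'
import cv2,numpy as np
a=cv2.imread('pics/scene0.png');b=cv2.imread('pics/top0.png')
cv2.imwrite('pics/both_a.png',cv2.resize(a,(800,600),interpolation=cv2.INTER_CUBIC))
c=b[140:320,100:400]; cv2.imwrite('pics/topcrop.png',cv2.resize(c,(800,480),interpolation=cv2.INTER_CUBIC))
E
```

```text
(no output)
```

View pics/both_a.png

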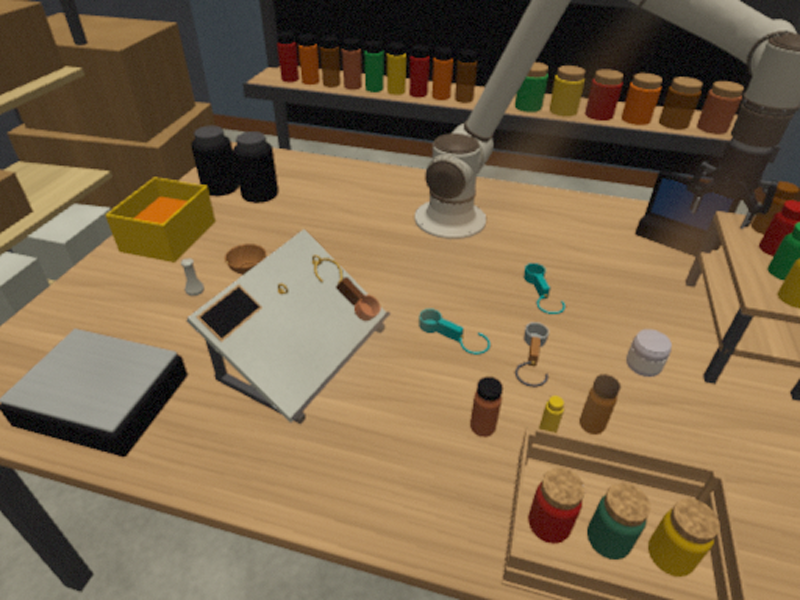

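View pics/topcrop.png

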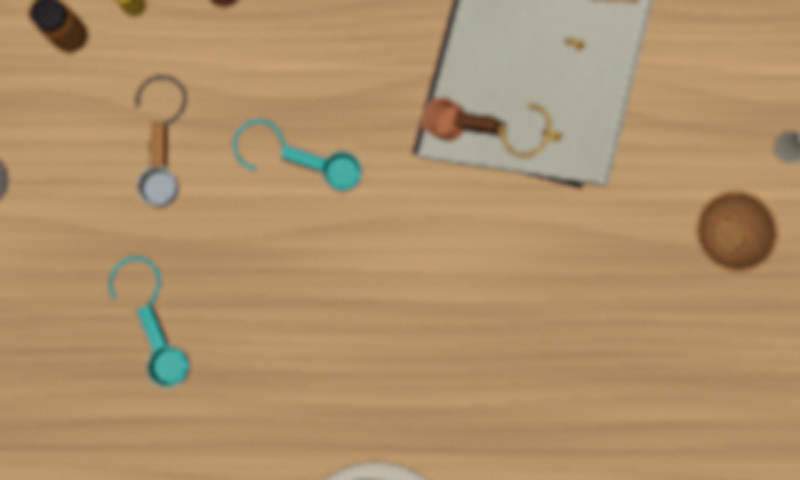

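```bash
cat > fit.py <<'E'
from h import *
from scipy.optimize import least_squares, minimize
S8=8
def stand_T(x,y,yaw):
    T=np.eye(4);T[:3,:3]=R.from_euler('z',yaw).as_matrix();T[:3,3]=[x,y,0];return T
c,s=np.cos(np.radians(35)),np.sin(np.radians(35))
B=np.eye(4);B[:3,:3]=np.array([[c,0,-s],[0,1,0],[s,0,c]]);B[2,3]=105   # board face frame in stand
def tf(T,P): return np.atleast_2d(P)@T[:3,:3].T+T[:3,3]
def boardT(p): return stand_T(*p)@B
def eyeT(p):
    T=boardT(p).copy(); T[:3,3]=tf(boardT(p),[60,-10,12])[0]; return T
def scoopT(p):
    T=stand_T(*p);T[2,3]=17;return T
def arc(n=40,a0=-90,a1=100):
    a=np.radians(np.linspace(a0,a1,n));return np.stack([60+30*np.cos(a),30*np.sin(a),0*a-5],-1)
corners=np.array([[130,165,0],[130,-165,0],[-130,-165,0],[-130,165,0]])
E
cat > m1.py <<'E'
from fit import *
im={n:np.load(f'/tmp/{n}0.npz') for n in('scene','top')}
# board plane from depth
for n in im:
    C=cloud(n,im[n]['d']); p=im[n]['p'].astype(int); hsv=cv2.cvtColor(im[n]['p'],cv2.COLOR_BGR2HSV)
    m=(hsv[...,1]<50)&(hsv[...,2]>120)&(C[...,2]>25)&(C[...,2]<200)&(abs(C[...,0]-620)<250)&(abs(C[...,1]+200)<250)
    k,l,st,ce=cv2.connectedComponentsWithStats(m.astype(np.uint8)); i=1+np.argmax(st[1:,4]); m=l==i
    P=C[m];
    for _ in range(4):
        q=P.mean(0);nv=np.linalg.svd(P-q,full_matrices=0)[2][2];nv*=np.sign(nv[2]);r=(P-q)@nv;P=P[abs(r)<2.5*r.std()]
    print(n,'px',m.sum(),'mean',q.round(1),'normal',nv.round(3),'tilt',np.degrees(np.arccos(nv[2])).round(1),'yaw(up)',np.degrees(np.arctan2(-nv[1],-nv[0])).round(1),'sd',r.std().round(1))
    h=cv2.convexHull(np.argwhere(m)[:,::-1].astype(np.int32)); 
    im[n]=dict(p=im[n]['p'],d=im[n]['d'],mask=cv2.fillPoly(np.zeros((384,512),np.uint8),[h],1),hull=h)
def cost(p,ns=('scene','top')):
    t=0
    for n in ns:
        q=proj(n,tf(boardT(p),corners)); k=np.zeros((384*4,512*4),np.uint8)
        cv2.fillPoly(k,[np.round((q+.5)*4*16-8).astype(np.int32)],1,shift=4)
        k=cv2.resize(k.astype(np.float32),(512,384),interpolation=cv2.INTER_AREA)
        t+=abs(k-im[n]['mask']).sum()
    return t
p0=np.array([q[0],q[1],np.arctan2(-nv[1],-nv[0])])
for ns in(('scene',),('top',),('scene','top')):
    sx=p0+np.array([[0,0,0],[20,0,0],[0,20,0],[0,0,.1]])
    r=minimize(cost,p0,args=(ns,),method='Nelder-Mead',options=dict(initial_simplex=sx)); print(ns,r.x.round(3),r.fun,'eye',eyeT(r.x)[:3,3].round(1))
pb=r.x; np.save('/tmp/pb.npy',pb)
# scoop
def steel(n):
    hsv=cv2.cvtColor(im[n]['p'],cv2.COLOR_BGR2HSV); return hsv[...,1]<75
p0=np.array([430,270,0.])
obs={}
for n in im:
    sc=scoopT(p0);uv=proj(n,tf(sc,[[-90,-50,-17],[110,-50,-17],[110,50,-17],[-90,50,-17]]))
    lo=np.floor(uv.min(0)).astype(int);hi=np.ceil(uv.max(0)).astype(int)
    m=np.zeros((384,512),bool);m[lo[1]:hi[1],lo[0]:hi[0]]=steel(n)[lo[1]:hi[1],lo[0]:hi[0]]
    k,l,st,ce=cv2.connectedComponentsWithStats(m.astype(np.uint8),connectivity=8)
    ids=[i for i in range(1,k) if st[i,4]>=4]; print(n,[(st[i].tolist(),ce[i].round(1).tolist()) for i in ids])
    obs[n]=m
np.savez('/tmp/steel.npz',**obs)
tiles=[]
for n in('scene','top'):
    im2=cv2.resize(im[n]['p'],None,fx=8,fy=8,interpolation=cv2.INTER_CUBIC)
    q=(proj(n,tf(boardT(pb),corners))+.5)*8; cv2.polylines(im2,[q.astype(np.int32)],True,(255,0,255),1)
    a=np.linspace(0,6.28,40);e=tf(eyeT(pb),np.stack([10*np.cos(a),0*a,10*np.sin(a)],-1))
    q=(proj(n,e)+.5)*8; cv2.polylines(im2,[q.astype(np.int32)],True,(0,255,0),1)
    for P in(eyeT(pb)[:3,3],tf(scoopT(p0),[5,0,0])[0]):
        u,v=(proj(n,P)[0]*8).astype(int); tiles.append(im2[v-150:v+150,u-200:u+200])
cv2.imwrite('pics/comp1.png',np.vstack([np.hstack(tiles[:2]),np.hstack(tiles[2:])]))
E
python3 m1.py
```

```text
scene px 6325 mean [ 622.2 -188.4  103.6] normal [0.145 0.555 0.819] tilt 35.0 yaw(up) -104.6 sd 1.6
top px 5955 mean [ 591.2 -191.4  109.2] normal [0.145 0.554 0.82 ] tilt 35.0 yaw(up) -104.7 sd 2.4
('scene',) [ 601.995 -189.636   -1.834] 226.3125 eye [ 581.3 -227.8  149.2]
('top',) [ 597.643 -191.707   -1.831] 100.25 eye [ 577.1 -230.   149.2]
('scene', 'top') [ 597.984 -192.336   -1.833] 354.25 eye [ 577.4 -230.6  149.2]
scene [([347, 198, 11, 3, 13], [351.6, 199.0]), ([336, 206, 15, 16, 157], [342.7, 212.4]), ([330, 231, 9, 15, 27], [333.1, 237.4]), ([346, 240, 4, 6, 9], [348.0, 243.0])]
top [([151, 202, 16, 16, 194], [158.4, 209.4]), ([144, 235, 13, 3, 27], [150.3, 236.3])]
```

View pics/comp1.png

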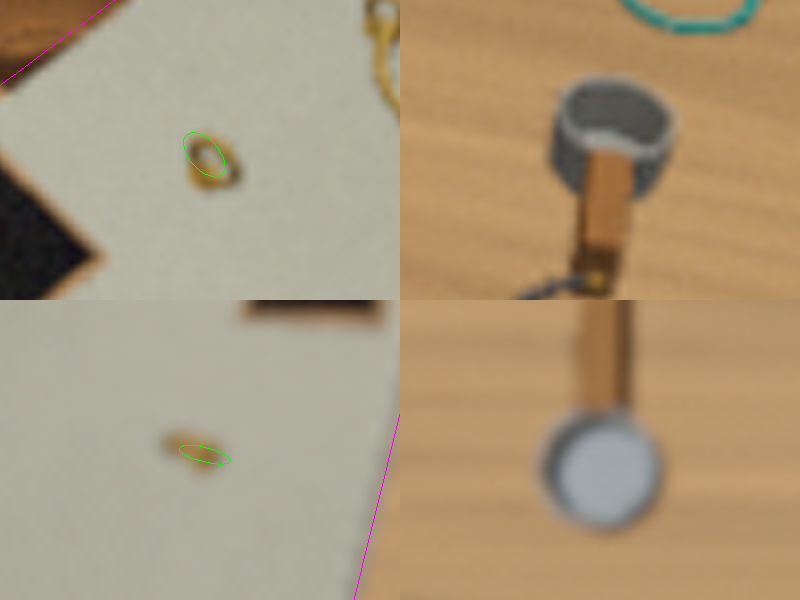

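```bash
cat > m2.py <<'E'
from fit import *
im={n:np.load(f'/tmp/{n}0.npz') for n in('scene','top')}
im={n:dict(p=im[n]['p'],d=im[n]['d']) for n in im}
pb=np.load('/tmp/pb.npy');pb[2]=-1.828
E0=eyeT(pb)
for n,q in(('scene',[622.2,-188.4,103.6]),('top',[591.2,-191.4,109.2])): print(n,'plane dist of depth mean (mm)',((np.array(q)-tf(boardT(pb),[0,0,0])[0])@E0[:3,2]).round(2))
def render(n,P,rad,win,ss=6):
    u0,v0,w,h=win; c=arm.camera_info(n); E=np.linalg.inv(np.array(c['extrinsics']))
    z=(P@E[:3,:3].T+E[:3,3])[:,2]; q=proj(n,P); k=np.zeros((h*ss,w*ss),np.uint8)
    for (u,v),zz in zip(q,z): cv2.circle(k,(int(round(((u-u0+.5)*ss-.5)*16)),int(round(((v-v0+.5)*ss-.5)*16))),int(rad*c['fx']/zz*ss*16),255,-1,shift=4)
    return cv2.GaussianBlur(cv2.resize(k.astype(np.float32)/255,(w,h),interpolation=cv2.INTER_AREA),(0,0),.6)
a=np.linspace(0,2*np.pi,48,endpoint=False); tor=np.stack([10*np.cos(a),0*a,10*np.sin(a)],-1)
W={};O={}
for n in im:
    u,v=np.round(proj(n,E0[:3,3])[0]).astype(int); W[n]=(u-12,v-12,24,24)
    p=im[n]['p'][v-12:v+12,u-12:u+12].astype(float); y=p[...,2]-p[...,0]; y-=np.median(y)
    rr,cc=np.indices(y.shape); y[np.hypot(rr-12,cc-12)>7]=0
    y=np.clip(y,0,None);O[n]=y
    print(n,'sat centroid',(np.array([(y*(y>15)*cc).sum(),(y*(y>15)*rr).sum()])/(y*(y>15)).sum()+[u-12,v-12]).round(2),'pred',proj(n,E0[:3,3])[0].round(2), 'max',y.max())
def cost(d,ns):
    t=0;T=E0.copy();dd=np.append(d,0)[:3];T[:3,3]+=E0[:3,:3]@dd
    for n in ns:
        m=render(n,tf(T,tor),2.5,W[n]).ravel();o=O[n].ravel(); t-=(m@o)/np.sqrt((m@m)*(o@o))
    return t/len(ns)
for ns,k in((('scene',),2),(('top',),2),(('scene','top'),2),(('scene','top'),3)):
    d0=np.zeros(k);best=min(((cost(np.append([i,j],np.zeros(k-2)),ns),i,j) for i in range(-12,13,3) for j in range(-12,13,3)))
    d0[:2]=best[1:]; r=minimize(cost,d0,args=(ns,),method='Nelder-Mead',options=dict(initial_simplex=d0+np.vstack([np.zeros(k),3*np.eye(k)])))
    print(ns,'eye-frame shift',r.x.round(1),'score',-r.fun, 'world',(E0[:3,3]+E0[:3,:3]@np.append(r.x,0)[:3]).round(1))
# scoop
p0=np.array([470,268,0.])
pts={}
for n in im:
    uv=proj(n,tf(scoopT(p0),[[-95,-50,-17],[110,-50,-17],[110,50,-17],[-95,50,-17]]))
    lo=np.floor(uv.min(0)).astype(int);hi=np.ceil(uv.max(0)).astype(int);print(n,lo,hi)
    s=cv2.cvtColor(im[n]['p'],cv2.COLOR_BGR2HSV)[...,1]; m=np.zeros((384,512),np.uint8);m[lo[1]:hi[1],lo[0]:hi[0]]=(s<80)[lo[1]:hi[1],lo[0]:hi[0]]
    k,l,st,ce=cv2.connectedComponentsWithStats(m,connectivity=8)
    for i in range(1,k):
        if st[i,4]>4: print(n,st[i],ce[i].round(1))
tiles=[]
for n in im:
    b=cv2.resize(im[n]['p'],None,fx=6,fy=6,interpolation=cv2.INTER_CUBIC); u,v=(proj(n,tf(scoopT(p0),[0,0,0])[0])[0]*6).astype(int); tiles.append(b[v-250:v+250,u-190:u+190])
cv2.imwrite('pics/scoop.png',np.hstack(tiles))
E
python3 m2.py
```

```text
scene plane dist of depth mean (mm) 4.57
top plane dist of depth mean (mm) 2.97
scene sat centroid [180.11 184.48] pred [179.24 183.4 ] max 82.0
top sat centroid [315.42 155.84] pred [316.64 156.3 ] max 69.0
('scene',) eye-frame shift [-3.9 -0.7] score 0.8732556315762685 world [ 577.7 -227.4  147. ]
('top',) eye-frame shift [-5.1  1.4] score 0.9586382405717718 world [ 580.  -227.   146.3]
('scene', 'top') eye-frame shift [-4.2  0.4] score 0.8992728702118791 world [ 578.8 -227.5  146.8]
('scene', 'top') eye-frame shift [-4.1  0.8  2.2] score 0.9157373468122847 world [ 579.5 -226.4  148.7]
scene [319 204] [357 256]
scene [336 206  15  16 161] [342.7 212.3]
scene [330 231  20  16  48] [337.8 240. ]
scene [319 245   2   8  12] [319.3 248.6]
top [144 165] [178 227]
top [151 202  16  16 203] [158.4 209.3]
```

View pics/scoop.png

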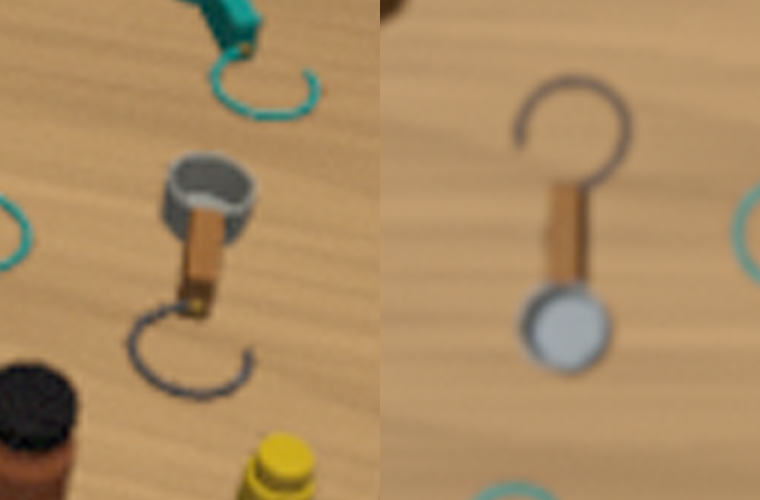

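```bash
cat > m3.py <<'E'
from fit import *
exec(open('m2.py').read().split("a=np.linspace")[0].split("pb=np.load")[0].split("from fit import *")[1])
src=open('m2.py').read(); exec(src[src.index('def render'):src.index('a=np.linspace')])
pb=np.array([0,0,-1.828]); pb[:2]=np.array([579.5,-226.6])-(R.from_euler('z',pb[2]).as_matrix()[:2,:2]@[60*c-12*s,-10]); np.save('/tmp/pb2.npy',pb)
print('pb',pb.round(1),eyeT(pb)[:3,3].round(1),eyeT(pb)[:3,:3].round(3).tolist())
wire=np.vstack([np.linspace([28,0,-5],[45,-27,-5],8)[1:],arc(60)])
aa=np.linspace(0,2*np.pi,30); 
W={};O={}
p0=np.array([475,268,0.])
for n in im:
    uv=proj(n,tf(scoopT(p0),[[-95,-50,-17],[110,-50,-17],[110,50,-17],[-95,50,-17]]))
    lo=np.floor(uv.min(0)).astype(int)-2;hi=np.ceil(uv.max(0)).astype(int)+2;W[n]=(*lo,*(hi-lo))
    b=cv2.cvtColor(im[n]['p'],cv2.COLOR_BGR2LAB)[lo[1]:hi[1],lo[0]:hi[0],2].astype(float)
    y=np.clip(np.median(b)-b-4,0,12);
    O[n]=y
def model(n,p):
    T=scoopT(p); m=render(n,tf(T,wire),3,W[n]); ss=6
    q=proj(n,tf(T,np.vstack([np.stack([-50+25*np.cos(aa),25*np.sin(aa),0*aa+z],-1) for z in(-17,15)])))
    k=np.zeros((W[n][3]*ss,W[n][2]*ss),np.uint8); cv2.fillConvexPoly(k,cv2.convexHull(np.round((q-W[n][:2]+.5)*ss).astype(np.int32)),1)
    hq=proj(n,tf(T,[[x,y_,z] for x in(-28,28) for y_ in(-9,9) for z in(-17,17)])); cv2.fillConvexPoly(k,cv2.convexHull(np.round((hq-W[n][:2]+.5)*ss).astype(np.int32)),0)
    return np.maximum(m,cv2.GaussianBlur(cv2.resize(k.astype(np.float32),(W[n][2],W[n][3]),interpolation=cv2.INTER_AREA),(0,0),.6))
def cost(p,ns):
    t=0
    for n in ns:
        m=model(n,p).ravel();o=O[n].ravel();t-=(m@o)/np.sqrt((m@m)*(o@o))
    return t/len(ns)
for ns in(('scene',),('top',),('scene','top')):
    best=min(((cost(p0+[i,j,y],ns),i,j,y) for i in range(-30,31,6) for j in range(-18,19,6) for y in(-.1,0,.1)));d=p0+best[1:]
    r=minimize(cost,d,args=(ns,),method='Nelder-Mead',options=dict(initial_simplex=d+np.vstack([np.zeros(3),np.diag([4,4,.06])])));print(ns,r.x.round(3),-r.fun)
ps=r.x;np.save('/tmp/ps.npy',ps)
tiles=[]
for n in im:
    b=cv2.resize(im[n]['p'],None,fx=6,fy=6,interpolation=cv2.INTER_CUBIC)
    for P in(arc(60),np.stack([-50+25*np.cos(aa),25*np.sin(aa),0*aa+15],-1),[[x,y,17] for x,y in((-28,-9),(28,-9),(28,9),(-28,9),(-28,-9))]): cv2.polylines(b,[((proj(n,tf(scoopT(ps),P))+.5)*6).astype(np.int32)],False,(0,255,0),1)
    u,v=(proj(n,tf(scoopT(ps),[0,0,0])[0])[0]*6).astype(int); tiles.append(b[v-200:v+200,u-190:u+190])
cv2.imwrite('pics/scoop2.png',np.hstack(tiles))
# grasp move: tool x=+scoop x, z down
st=arm.read_state(); Rt=R.from_quat(st['ee_rot']); Rg=R.from_matrix(np.stack([[np.cos(ps[2]),np.sin(ps[2]),0],[np.sin(ps[2]),-np.cos(ps[2]),0],[0,0,-1]],1))
print('turn',((Rt.inv()*Rg).as_rotvec()/np.pi).round(4))
for off,z in((0,120),(0,-2)):
    g=tf(scoopT(ps),[off,0,0])[0];g[2]=z; print('shift',(Rt.inv().apply(g-st['position'])/250).round(4), g.round(1))
E
python3 m3.py
```

```text
pb [ 599.9 -188.3   -1.8] [ 579.5 -226.6  149.2] [[-0.208, 0.967, 0.146], [-0.792, -0.254, 0.555], [0.574, 0.0, 0.819]]Traceback (most recent call last):
  File "m3.py", line 28, in <module>
    best=min(((cost(p0+[i,j,y],ns),i,j,y) for i in range(-30,31,6) for j in range(-18,19,6) for y in(-.1,0,.1)));d=p0+best[1:]
  File "m3.py", line 28, in <genexpr>
    best=min(((cost(p0+[i,j,y],ns),i,j,y) for i in range(-30,31,6) for j in range(-18,19,6) for y in(-.1,0,.1)));d=p0+best[1:]
               ~~~~^^^^^^^^^^^^^^^
  File "m3.py", line 25, in cost
    m=model(n,p).ravel();o=O[n].ravel();t-=(m@o)/np.sqrt((m@m)*(o@o))
      ~~~~~^^^^^
  File "m3.py", line 17, in model
    T=scoopT(p); m=render(n,tf(T,wire),3,W[n]); ss=6
                   ~~~~~~^^^^^^^^^^^^^^^^^^^^^
  File "<string>", line 2, in render
ValueError: time passes only in moves, steps and waits
```

```bash
python3 - <<'E'
t=open('h.py').read()
t=t.replace("def snap","_ci={}\ndef CI(n):\n    if n not in _ci: _ci[n]=arm.camera_info(n)\n    return _ci[n]\ndef snap").replace("c=arm.camera_info(n)","c=CI(n)")
open('h.py','w').write(t)
t=open('m2.py').read().replace("c=arm.camera_info(n)","c=CI(n)");open('m2.py','w').write(t)
E
python3 m3.py
```

```text
pb [ 599.9 -188.3   -1.8] [ 579.5 -226.6  149.2] [[-0.208, 0.967, 0.146], [-0.792, -0.254, 0.555], [0.574, 0.0, 0.819]]
('scene',) [4.75840e+02 2.72281e+02 1.70000e-02] 0.86536830523674
('top',) [4.78760e+02 2.71784e+02 2.00000e-03] 0.9414066011932934
('scene', 'top') [4.77624e+02 2.72112e+02 9.00000e-03] 0.893900391591666
turn [ 0.      0.     -0.1238]
shift [1.3709 0.7806 0.4452] [477.6 272.1 120. ]
shift [1.371  0.7806 0.9332] [477.6 272.1  -2. ]
```

View pics/scoop2.png

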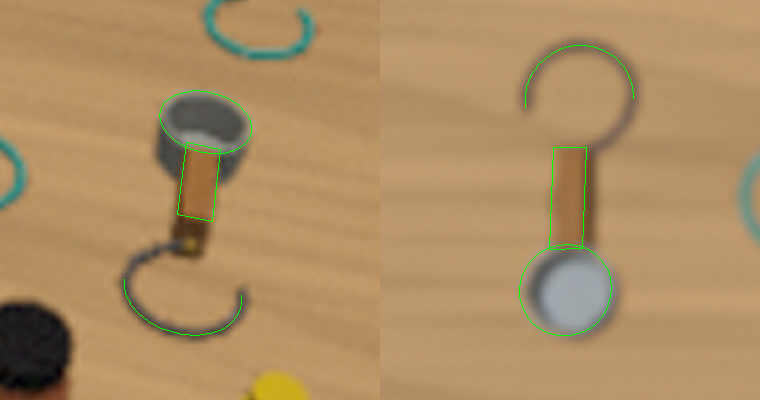

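Call:
arm_command:
  rows:
    - [[0.7,0.4,0.22],[0,0,0]]
    - [[0.7,0.4,0.22],[0,0,0]]
    - [[0.7,0.4,0.22],[0,0,0]]
    - [[0.7,0.4,0.22],[0,0,0]]
    - [[0.7,0.4,0.22],[0,0,0]]
  grip: 1

```text
clock: 1.1
position: [358.4, 418.1, 174.8]
ee_rot: [0.982, -0.191, -0.001, 0.002]
contact_force: [-0.0, -0.8, 0.5]
gripper_width: 85.3
grasp_force: 0.0
```

Call:
arm_command:
  rows:
    - [[0.671,0.381,0.225],[0,0,-0.124]]
    - [[0.671,0.381,0.225],[0,0,-0.124]]
    - [[0.671,0.381,0.225],[0,0,-0.124]]
    - [[0.671,0.381,0.225],[0,0,-0.124]]
    - [[0.671,0.381,0.225],[0,0,-0.124]]

```text
clock: 1.6
position: [478.8, 268.2, 118.4]
ee_rot: [1.0, 0.002, -0.001, 0.001]
contact_force: [-0.8, 0.0, -0.3]
gripper_width: 85.5
grasp_force: 0.0
```

```bash
cat >> h.py <<'E'
def goto(g,Rg=None):
    st=arm.read_state(); Rt=R.from_quat(st['ee_rot']); print('t',st['clock'],'pos',st['position'].round(1),'F',st['contact_force'].round(1),'w',round(st['gripper_width'],1),'j',st['joints'].round(2))
    print('shift',(Rt.inv().apply(np.array(g)-st['position'])/250).round(4))
    if Rg is not None: print('turn',((Rt.inv()*Rg).as_rotvec()/np.pi).round(4))
    return st
E
python3 - <<'E'
from fit import *
ps=np.load('/tmp/ps.npy');a=ps[2]
Rg=R.from_matrix(np.stack([[np.cos(a),np.sin(a),0],[np.sin(a),-np.cos(a),0],[0,0,-1]],1))
goto([477.2,272,5],Rg)
E
```

```text
t 1.6 pos [478.8 268.2 118.4] F [-0.8  0.  -0.3] w 85.5 j [ 0.81  0.37 -0.33 -0.   -0.87  0.77]
shift [-0.0052 -0.0162  0.4534]
turn [ 0.0008  0.0008 -0.0015]
```

Call:
arm_command:
  rows:
    - [[0,0,0.1],[0,0,0]]
    - [[0,0,0.2],[0,0,0]]
    - [[0,0,0.28],[0,0,0]]
    - [[0,0,0.34],[0,0,0]]
    - [[0,0,0.34],[0,0,0]]

```text
clock: 2.1
position: [476.6, 271.8, 33.3]
ee_rot: [1.0, 0.005, -0.001, 0.001]
contact_force: [0.6, 0.3, -0.1]
gripper_width: 85.5
grasp_force: 0.0
```

```bash
python3 - <<'E'
from fit import *
ps=np.load('/tmp/ps.npy');a=ps[2]
Rg=R.from_matrix(np.stack([[np.cos(a),np.sin(a),0],[np.sin(a),-np.cos(a),0],[0,0,-1]],1))
goto([477.2,272,5],Rg)
E
```

```text
t 2.1 pos [476.6 271.8  33.3] F [ 0.6  0.3 -0.1] w 85.5 j [ 0.81  0.48 -0.41 -0.   -0.68  0.77]
shift [ 0.0029 -0.0009  0.1133]
turn [0.0008 0.0009 0.0003]
```

Call:
arm_command:
  rows:
    - [[0.002,0,0.06],[0,0,0]]
    - [[0.002,0,0.1],[0,0,0]]
    - [[0.002,0,0.112],[0,0,0]]
    - [[0.002,0,0.112],[0,0,0]]
    - [[0.002,0,0.112],[0,0,0]]

```text
clock: 2.6
position: [478.5, 272.5, 7.7]
ee_rot: [1.0, 0.005, 0.0, -0.0]
contact_force: [-0.1, -0.4, 1.4]
gripper_width: 85.1
grasp_force: 0.0
```

Call:
arm_command:
  rows:
    - [[0,0,0],[0,0,0]]
    - [[0,0,0],[0,0,0]]
    - [[0,0,0],[0,0,0]]
    - [[0,0,0],[0,0,0]]
    - [[0,0,0],[0,0,0]]
  grip: 0

```text
clock: 3.1
position: [478.3, 272.2, 7.4]
ee_rot: [1.0, 0.005, 0.0, -0.0]
contact_force: [0.5, 0.6, -1.2]
gripper_width: 17.2
grasp_force: 58.5
```

Call:
arm_command:
  rows:
    - [[0,0,0],[0,0,0]]
    - [[0,0,0],[0,0,0]]
    - [[0,0,0],[0,0,0]]
    - [[0,0,0],[0,0,0]]

```text
clock: 3.5
position: [478.3, 272.3, 7.3]
ee_rot: [1.0, 0.005, 0.0, -0.0]
contact_force: [0.4, -0.1, 3.9]
gripper_width: 16.8
grasp_force: 59.0
```

Call:
arm_command:
  rows:
    - [[0,0,-0.04],[0,0,0]]
    - [[0,0,-0.2],[0,0,0]]
    - [[0,0,-0.4],[0,0,0]]
    - [[0,0,-0.6],[0,0,0]]
    - [[0,0,-0.8],[0,0,0]]

```text
clock: 4.0
position: [477.3, 271.4, 209.1]
ee_rot: [1.0, 0.005, -0.0, 0.0]
contact_force: [2.0, 1.9, -1.6]
gripper_width: 16.7
grasp_force: 58.6
```

```bash
cat > plan.py <<'E'
from fit import *
import json,os
P=json.load(open('/tmp/P.json')) if os.path.exists('/tmp/P.json') else dict(eye=[579.5,-226.6,149.2],yaw=-1.828,dx=0.9,dz=-9.7)
def Teye():
    T=eyeT([0,0,P['yaw']]);T[:3,3]=P['eye'];return T
def tcp(theta,off=(0,0,0)):
    """tool pose with arc centre at eye+(-30,0,0)+off (eye axes), measure turned theta deg"""
    E=Teye();S=np.eye(4);S[:3,:3]=R.from_euler('z',theta,degrees=True).as_matrix()
    S[:3,3]=np.array([-30,0,0])+off-S[:3,:3]@[60,0,-5]
    G=np.eye(4);G[:3,:3]=np.diag([1,-1,-1]);G[:3,3]=[P['dx'],0,P['dz']]
    return E@S@G
def go(*targets,state=None):
    st=arm.read_state();Rt=R.from_quat(st['ee_rot'])
    print('t',round(st['clock'],2),'pos',st['position'].round(1),'F',st['contact_force'].round(1),'|M|',st['wrist_torque'].round(2),'w',round(st['gripper_width'],1),'j',st['joints'].round(2))
    for th,off in targets:
        T=tcp(th,off);print(th,off,'shift',(Rt.inv().apply(T[:3,3]-st['position'])/250).round(4).tolist(),'turn',((Rt.inv()*R.from_matrix(T[:3,:3])).as_rotvec()/np.pi).round(4).tolist())
def where():
    """theta and arc-centre offset now (eye axes), from the measured TCP"""
    st=arm.read_state();T=np.eye(4);T[:3,:3]=R.from_quat(st['ee_rot']).as_matrix();T[:3,3]=st['position']
    G=np.eye(4);G[:3,:3]=np.diag([1,-1,-1]);G[:3,3]=[P['dx'],0,P['dz']]
    S=np.linalg.inv(Teye())@T@np.linalg.inv(G);C=tf(S,[60,0,-5])[0]
    print('theta',R.from_matrix(S[:3,:3]).as_euler('zyx',degrees=True).round(2),'off',(C+[30,0,0]).round(2),'F eye axes',(Teye()[:3,:3].T@st['contact_force']).round(1))
E
python3 - <<'E'
from plan import *
go((0,(0,30,130)))
E
```

```text
t 4.0 pos [477.3 271.4 209.1] F [ 2.   1.9 -1.6] |M| [ 0.17 -0.17  0.  ] w 16.7 j [ 0.81  0.27 -0.21 -0.   -1.08  0.77]
0 (0, 30, 130) shift [0.6581, 1.4684, 0.0333] turn [-0.1776, 0.1359, 0.5645]
```

Call:
arm_command:
  rows:
    - [[0.33,0.73,0.0],[-0.07,0.053,0.22]]
    - [[0.33,0.73,0.0],[-0.07,0.053,0.22]]
    - [[0.33,0.73,0.0],[-0.07,0.053,0.22]]
    - [[0.33,0.73,0.0],[-0.07,0.053,0.22]]
    - [[0.33,0.73,0.0],[-0.07,0.053,0.22]]

```text
clock: 4.5
position: [562.4, 85.3, 206.8]
ee_rot: [0.931, -0.339, 0.082, 0.109]
contact_force: [0.2, -0.5, -1.0]
gripper_width: 17.3
grasp_force: 58.8
```

```bash
python3 - <<'E'
from plan import *
go((0,(0,30,130)))
E
```

```text
t 4.5 pos [562.4  85.3 206.8] F [ 0.2 -0.5 -1. ] |M| [ 0.63  0.25 -0.06] w 17.3 j [ 0.57  0.31 -0.31  0.3  -1.05  0.14]
0 (0, 30, 130) shift [0.6859, 0.3167, 0.2345] turn [-0.1061, 0.0821, 0.3408]
```

Call:
arm_command:
  rows:
    - [[0.4,0.18,0.13],[-0.065,0.05,0.21]]
    - [[0.4,0.18,0.13],[-0.065,0.05,0.21]]
    - [[0.4,0.18,0.13],[-0.065,0.05,0.21]]
    - [[0.4,0.18,0.13],[-0.065,0.05,0.21]]
    - [[0.4,0.18,0.13],[-0.065,0.05,0.21]]

```text
clock: 5.0
position: [612.2, -13.3, 204.1]
ee_rot: [0.749, -0.616, 0.15, 0.194]
contact_force: [0.3, 0.3, -1.7]
gripper_width: 16.8
grasp_force: 58.9
```

```bash
python3 - <<'E'
from plan import *
go((0,(0,30,130)),(-40,(0,15,100)))
E
```

```text
t 5.0 pos [612.2 -13.3 204.1] F [ 0.3  0.3 -1.7] |M| [ 1.08  0.02 -0.08] w 16.8 j [ 0.43  0.44 -0.24  0.48 -1.18 -0.49]
0 (0, 30, 130) shift [0.2993, -0.0781, 0.1634] turn [-0.0418, 0.0323, 0.1326]
-40 (0, 15, 100) shift [0.3957, -0.1218, 0.2846] turn [-0.0296, 0.0467, 0.3543]
```

Call:
arm_command:
  rows:
    - [[0.3,-0.078,0.163],[-0.042,0.032,0.133]]
    - [[0.3,-0.078,0.163],[-0.042,0.032,0.133]]
    - [[0.3,-0.078,0.163],[-0.042,0.032,0.133]]
    - [[0.3,-0.078,0.163],[-0.042,0.032,0.133]]
    - [[0.3,-0.078,0.163],[-0.042,0.032,0.133]]

```text
clock: 5.5
position: [646.2, -92.8, 200.9]
ee_rot: [-0.586, 0.753, -0.183, -0.237]
contact_force: [-0.2, -0.3, -0.8]
gripper_width: 16.9
grasp_force: 59.0
```

```bash
python3 - <<'E'
from plan import *
where()
go((-42,(0,10,110)))
E
```

```text
theta [0.45 0.19 0.14] off [ -1.11  30.91 130.74] F eye axes [-0.2 -0.1 -0.8]
t 5.5 pos [646.2 -92.8 200.9] F [-0.2 -0.3 -0.8] |M| [ 1.29 -0.3  -0.  ] w 16.9 j [ 0.3   0.55 -0.11  0.53 -1.3  -0.8 ]
-42 (0, 10, 110) shift [0.0661, -0.0756, 0.0837] turn [-0.0004, 0.0013, 0.2358]
```

Call:
arm_command:
  rows:
    - [[0.066,-0.076,0.084],[0,0,0.236]]
    - [[0.066,-0.076,0.084],[0,0,0.236]]
    - [[0.066,-0.076,0.084],[0,0,0.236]]
    - [[0.066,-0.076,0.084],[0,0,0.236]]
    - [[0.066,-0.076,0.084],[0,0,0.236]]

```text
clock: 6.0
position: [658.0, -121.7, 194.4]
ee_rot: [-0.271, 0.915, -0.257, -0.153]
contact_force: [-0.6, -0.4, -1.0]
gripper_width: 17.2
grasp_force: 59.0
```

```bash
python3 - <<'E'
from plan import *
where()
go((-84,(0,0,90)))
E
```

```text
theta [-42.39   0.23   0.25] off [  0.17   9.36 110.98] F eye axes [-0.1 -0.5 -1.1]
t 6.0 pos [ 658.  -121.7  194.4] F [-0.6 -0.4 -1. ] |M| [ 1.29 -0.32 -0.  ] w 17.2 j [ 0.26  0.57 -0.1   0.55 -1.27 -1.52]
-84 (0, 0, 90) shift [0.085, -0.1288, 0.0849] turn [0.0005, 0.0019, 0.2312]
```

Call:
arm_command:
  rows:
    - [[0.085,-0.129,0.085],[0,0.002,0.231]]
    - [[0.085,-0.129,0.085],[0,0.002,0.231]]
    - [[0.085,-0.129,0.085],[0,0.002,0.231]]
    - [[0.085,-0.129,0.085],[0,0.002,0.231]]
    - [[0.085,-0.129,0.085],[0,0.002,0.231]]

```text
clock: 6.5
position: [656.4, -165.6, 198.4]
ee_rot: [0.072, 0.951, -0.295, -0.055]
contact_force: [1.0, 0.0, -1.8]
gripper_width: 17.2
grasp_force: 59.0
```

```bash
python3 - <<'E'
from plan import *
where()
go((-118,(0,0,50)),(-118,(0,-6,50)))
E
```

```text
theta [-8.396e+01  7.000e-02 -6.000e-02] off [ 0.14  0.13 90.13] F eye axes [-1.2  0.9 -1.3]
t 6.5 pos [ 656.4 -165.6  198.4] F [ 1.   0.  -1.8] |M| [ 1.34 -0.31  0.  ] w 17.2 j [ 0.19  0.57 -0.11  0.57 -1.25 -2.2 ]
-118 (0, 0, 50) shift [0.0408, -0.132, 0.1602] turn [0.0003, -0.0004, 0.1891]
-118 (0, -6, 50) shift [0.0647, -0.1294, 0.1602] turn [0.0003, -0.0004, 0.1891]
```

Call:
arm_command:
  rows:
    - [[0.057,-0.13,0.16],[0,0,0.189]]
    - [[0.057,-0.13,0.16],[0,0,0.189]]
    - [[0.057,-0.13,0.16],[0,0,0.189]]
    - [[0.057,-0.13,0.16],[0,0,0.189]]
    - [[0.057,-0.13,0.16],[0,0,0.189]]

```text
clock: 7.0
position: [633.2, -211.9, 185.1]
ee_rot: [0.345, 0.889, -0.298, 0.033]
contact_force: [0.2, 1.5, -2.5]
gripper_width: 17.0
grasp_force: 59.1
```

Call:
arm_command:
  rows:
    - [[0,0,0],[0,0,0]]
    - [[0,0,0],[0,0,0]]

```text
clock: 7.2
position: [633.6, -212.1, 184.6]
ee_rot: [0.345, 0.889, -0.299, 0.033]
contact_force: [0.1, -0.0, -1.4]
gripper_width: 16.7
grasp_force: 59.1
```

```bash
cat > look.py <<'E'
import sys
from plan import *
def scoop_now():
    st=arm.read_state();T=np.eye(4);T[:3,:3]=R.from_quat(st['ee_rot']).as_matrix();T[:3,3]=st['position']
    G=np.eye(4);G[:3,:3]=np.diag([1,-1,-1]);G[:3,3]=[P['dx'],0,P['dz']]
    return T@np.linalg.inv(G)
def overlay(f,k=6,hw=190,hh=250):
    tiles=[];S=scoop_now();aa=np.linspace(0,2*np.pi,40)
    for n in('scene','top'):
        p,d=snap(n,f'{f}_{n}');b=cv2.resize(p,None,fx=k,fy=k,interpolation=cv2.INTER_CUBIC);raw=b.copy()
        for Q in(arc(60),np.stack([-50+25*np.cos(aa),25*np.sin(aa),0*aa+15],-1)): cv2.polylines(b,[((proj(n,tf(S,Q))+.5)*k).astype(np.int32)],False,(0,255,0),1)
        cv2.polylines(b,[((proj(n,tf(Teye(),np.stack([10*np.cos(aa),0*aa,10*np.sin(aa)],-1)))+.5)*k).astype(np.int32)],False,(255,0,255),1)
        u,v=(proj(n,P['eye'])[0]*k).astype(int);u=max(u,hw);v=max(v,hh);tiles+=[x[v-hh:v+hh,u-hw:u+hw] for x in([b] if hw>150 else [b,raw])]
    cv2.imwrite(f'pics/{f}.png',np.hstack(tiles) if len(tiles)==2 else np.vstack([np.hstack(tiles[:2]),np.hstack(tiles[2:])]))
E
python3 - <<'E'
from look import *
where();overlay('pre1')
go((-118,(0,-4,12)),(-118,(0,-4,2)))
E
```

```text
theta [-1.1765e+02  3.0000e-02 -1.1000e-01] off [ 0.14 -3.71 49.7 ] F eye axes [-0.8  0.1 -1.2]
t 7.3 pos [ 633.7 -212.3  184.3] F [ 0.2  0.1 -1.3] |M| [ 1.33 -0.31 -0.01] w 16.8 j [ 0.12  0.54 -0.19  0.62 -1.17 -2.78]
-118 (0, -4, 12) shift [0.0013, -0.0016, 0.1492] turn [-0.0003, -0.0007, 0.0016]
-118 (0, -4, 2) shift [0.0012, -0.0015, 0.1892] turn [-0.0003, -0.0007, 0.0016]
```

View pics/pre1.png

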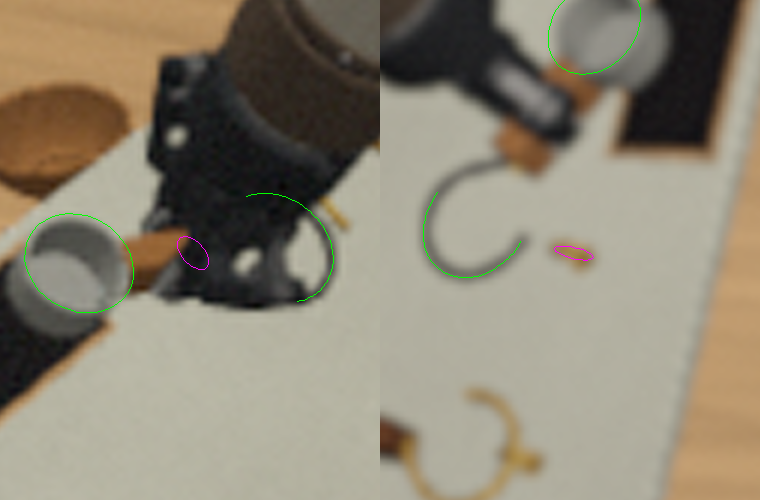

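```bash
cat > rel.py <<'E'
import sys
from look import *
src=open('m2.py').read(); exec(src[src.index('def render'):src.index('a=np.linspace')])
def fitpix(n,P3,rad,O,W):
    def cost(d):
        m=render2(n,P3,rad,W,d).ravel();o=O.ravel();return -(m@o)/np.sqrt((m@m)*(o@o)+1e-9)
    def render2(n,P3,rad,W,d):
        return cv2.warpAffine(base,np.float32([[1,0,d[0]],[0,1,d[1]]]),(W[2],W[3]),flags=cv2.INTER_LINEAR)
    base=render(n,P3,rad,W)
    b=min((cost((i,j)),i,j) for i in np.arange(-4,4.1,1) for j in np.arange(-4,4.1,1))
    r=minimize(cost,b[1:],method='Nelder-Mead',options=dict(initial_simplex=np.array(b[1:])+[[0,0],[.7,0],[0,.7]]));return r.x,-r.fun
def rel(f,n='top',a0=-80,a1=100):
    S=scoop_now();p=np.load(f'/tmp/{f}_{n}.npz')['p'];out=[]
    aa=np.linspace(0,2*np.pi,48); E=Teye()
    for nm,P3,rad in(('hook',tf(S,arc(60,a0,a1)),3),('ring',tf(E,np.stack([10*np.cos(aa),0*aa,10*np.sin(aa)],-1)),2.5)):
        uv=proj(n,P3);lo=np.floor(uv.min(0)).astype(int)-5;hi=np.ceil(uv.max(0)).astype(int)+6;W=(*lo,*(hi-lo))
        q=p[lo[1]:hi[1],lo[0]:hi[0]].astype(float)
        if nm=='hook': O=np.clip(np.median(q.sum(2))-q.sum(2)-30,0,200)*((q[...,2]-q[...,0])<25)
        else: y=q[...,2]-q[...,0];O=np.clip(y-np.median(y)-5,0,80)
        d,sc=fitpix(n,P3,rad,O,W);P0=P3.mean(0)
        c=CI(n);Ei=np.linalg.inv(np.array(c['extrinsics']));z=(Ei[:3,:3]@P0+Ei[:3,3])[2]
        w=np.array(c['extrinsics'])[:3,:3]@[d[0]*z/c['fx'],d[1]*z/c['fy'],0]
        # keep the point on its plane parallel to the board: slide along the view ray
        ray=P0-np.array(c['extrinsics'])[:3,3];ray/=np.linalg.norm(ray);nz=E[:3,2];w=w-ray*(w@nz)/(ray@nz)
        e=E[:3,:3].T@w; print(n,nm,'px',d.round(2),'score',round(sc,2),'eye-axes shift mm',e.round(1));out.append(e)
    print('hook relative to ring is off by (eye axes)',(out[0]-out[1]).round(1))
E
python3 - <<'E'
from rel import *
rel('pre1')
E
```

```text
top hook px [ 0.47 -0.49] score 0.86 eye-axes shift mm [1.2 1.7 0. ]
top ring px [0.07 0.15] score 0.94 eye-axes shift mm [ 0.4 -0.4  0. ]
hook relative to ring is off by (eye axes) [0.8 2.1 0. ]
```

```bash
python3 - <<'E'
from rel import *
P['dx']=2.2;json.dump(P,open('/tmp/P.json','w'))
E=Teye()
for n in('scene','top'):
    z=np.load(f'/tmp/{n}0.npz');C=(cloud(n,z['d'])-E[:3,3])@E[:3,:3];m=z['p'].max(2)<60
    on=(C[...,0]>-185)&(C[...,0]<70)&(C[...,1]>-150)&(C[...,1]<175)&(abs(C[...,2]+12)<25)
    w=np.abs(C[...,2]+12)<8
    q=C[on&m&w&(C[...,1]>40)];print(n,len(q),'x',np.percentile(q[:,0],[2,98]).round(),'y',np.percentile(q[:,1],[2,98]).round(),'h above board',np.percentile(q[:,2]+12,[5,50,95]).round(1))
    q=C[on&~m&w&(C[...,1]<60)];print('   white h',np.percentile(q[:,2]+12,[5,50,95]).round(1))
where();go((-118,(0,-4,15)),(-118,(0,-4,3)))
E
```

```text
scene 523 x [ 4. 52.] y [ 66. 158.] h above board [2.3 5.  7.3]
   white h [-0.8  2.   5.1]
top 366 x [ 7. 52.] y [ 66. 155.] h above board [-0.7  3.4  6.7]
   white h [-3.8  0.5  5. ]
theta [-1.1772e+02  1.0000e-02 -1.3000e-01] off [ 0.68 -2.42 49.42] F eye axes [-0.9  0.2 -1. ]
t 7.3 pos [ 633.7 -212.3  184.3] F [ 0.2  0.1 -1.3] |M| [ 1.33 -0.31 -0.01] w 16.8 j [ 0.12  0.54 -0.19  0.62 -1.17 -2.78]
-118 (0, -4, 15) shift [0.0065, -0.0016, 0.1372] turn [-0.0003, -0.0007, 0.0016]
-118 (0, -4, 3) shift [0.0064, -0.0015, 0.1852] turn [-0.0003, -0.0007, 0.0016]
```

```bash
python3 - <<'E'
t=open('plan.py').read()
t=t.replace("def tcp(theta,off=(0,0,0)):","def tcp(theta,off=(0,0,0),tilt=0):").replace("    return E@S@G","    X=np.eye(4);X[:3,:3]=R.from_euler('x',tilt,degrees=True).as_matrix()\n    return E@X@S@G")
t=t.replace("for th,off in targets:\n        T=tcp(th,off);print(th,off,","for q in targets:\n        T=tcp(*q);print(q,")
open('plan.py','w').write(t)
E
python3 - <<'E'
from plan import *
go((-118,(0,-4,15),3),(-118,(0,-4,1.5),3))
E
```

```text
t 7.3 pos [ 633.7 -212.3  184.3] F [ 0.2  0.1 -1.3] |M| [ 1.33 -0.31 -0.01] w 16.8 j [ 0.12  0.54 -0.19  0.62 -1.17 -2.78]
(-118, (0, -4, 15), 3) shift [0.0087, -0.0027, 0.1274] turn [-0.0081, -0.0154, 0.0016]
(-118, (0, -4, 1.5), 3) shift [0.0061, -0.0013, 0.1813] turn [-0.0081, -0.0154, 0.0016]
```

Call:
arm_command:
  rows:
    - [[0.003,-0.001,0.04],[-0.003,-0.006,0]]
    - [[0.006,-0.002,0.085],[-0.008,-0.015,0]]
    - [[0.009,-0.003,0.125],[-0.008,-0.015,0]]
    - [[0.009,-0.003,0.127],[-0.008,-0.015,0]]
    - [[0.009,-0.003,0.127],[-0.008,-0.015,0]]

```text
clock: 7.8
position: [627.1, -229.4, 158.0]
ee_rot: [0.339, 0.891, -0.296, 0.058]
contact_force: [-0.3, 0.7, -0.3]
gripper_width: 17.1
grasp_force: 59.1
```

```bash
python3 - <<'E'
from rel import *
where();overlay('pre2',k=9,hw=190,hh=200);rel('pre2')
go((-118,(0,-4,1.5),3))
E
```

```text
theta [-1.1782e+02  1.0000e-02  2.8900e+00] off [ 0.41 -4.5  14.71] F eye axes [-0.6 -0.4  0.1]
top hook px [ 0.23 -0.04] score 0.86 eye-axes shift mm [0.8 0.2 0. ]
top ring px [0.05 0.17] score 0.95 eye-axes shift mm [ 0.3 -0.5 -0. ]
hook relative to ring is off by (eye axes) [0.5 0.7 0. ]
t 7.9 pos [ 627.6 -229.1  158.4] F [-0.4  0.3 -1.5] |M| [ 1.34 -0.18 -0.01] w 17.0 j [ 0.09  0.54 -0.3   0.7  -1.04 -2.85]
(-118, (0, -4, 1.5), 3) shift [0.0029, -0.0009, 0.0555] turn [0.0, -0.0003, 0.0009]
```

View pics/pre2.png

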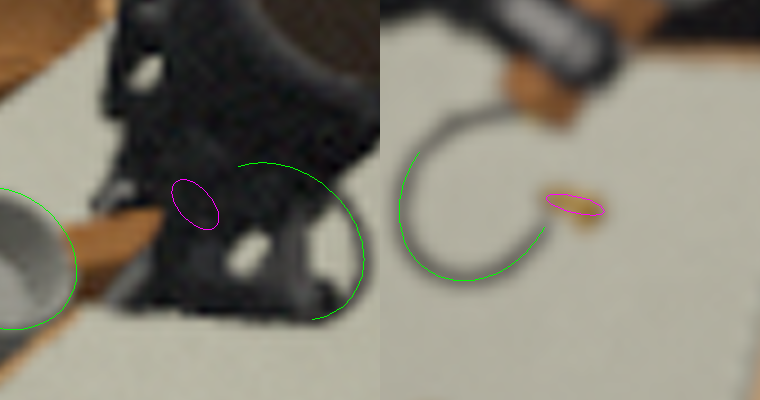

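Call:
arm_command:
  rows:
    - [[0.001,0,0.02],[0,0,0]]
    - [[0.002,-0.001,0.035],[0,0,0]]
    - [[0.003,-0.001,0.048],[0,0,0]]
    - [[0.003,-0.001,0.055],[0,0,0]]
    - [[0.003,-0.001,0.055],[0,0,0]]

```text
clock: 8.4
position: [624.4, -237.1, 146.2]
ee_rot: [0.339, 0.891, -0.296, 0.058]
contact_force: [-0.6, 0.4, -0.5]
gripper_width: 16.8
grasp_force: 59.1
```

```bash
python3 - <<'E'
from rel import *
where()
go(*[(th,(-.3,-4,1.5),3) for th in(-115,-112,-109,-106,-103)])
E
```

```text
theta [-117.82    0.      2.86] off [ 0.26 -5.19  0.47] F eye axes [-0.5 -0.7 -0.2]
t 8.4 pos [ 624.4 -237.1  146.2] F [-0.6  0.4 -0.5] |M| [ 1.35 -0.2   0.06] w 16.8 j [ 0.08  0.55 -0.32  0.72 -1.01 -2.87]
(-115, (-0.3, -4, 1.5), 3) shift [-0.0028, 0.0155, -0.0036] turn [-0.0003, -0.0007, -0.0156]
(-112, (-0.3, -4, 1.5), 3) shift [-0.0019, 0.0276, -0.0036] turn [-0.0003, -0.0007, -0.0323]
(-109, (-0.3, -4, 1.5), 3) shift [-0.0004, 0.0396, -0.0036] turn [-0.0003, -0.0007, -0.049]
(-106, (-0.3, -4, 1.5), 3) shift [0.0018, 0.0515, -0.0036] turn [-0.0003, -0.0007, -0.0656]
(-103, (-0.3, -4, 1.5), 3) shift [0.0046, 0.0633, -0.0036] turn [-0.0003, -0.0007, -0.0823]
```

Call:
arm_command:
  rows:
    - [[-0.003,0.0155,-0.0036],[0,-0.001,-0.0156]]
    - [[-0.002,0.0276,-0.0036],[0,-0.001,-0.032]]
    - [[0,0.0396,-0.0036],[0,-0.001,-0.049]]
    - [[0.002,0.0515,-0.0036],[0,-0.001,-0.0656]]
    - [[0.0046,0.0633,-0.0036],[0,-0.001,-0.082]]

```text
clock: 8.9
position: [634.2, -226.1, 139.4]
ee_rot: [0.22, 0.928, -0.301, 0.021]
contact_force: [-1.0, 0.2, -0.9]
gripper_width: 17.2
grasp_force: 59.1
```

```bash
python3 - <<'E'
from rel import *
where();overlay('ins1',k=12,hw=120,hh=120);rel('ins1')
go(*[(th,(-.3,y,1.5),3) for th,y in((-101,-4),(-99,-4),(-96,-3),(-93,-3),(-90,-2))])
E
```

```text
theta [-1.0295e+02 -4.0000e-02  3.0900e+00] off [-0.4  -3.7   1.86] F eye axes [-0.4 -1.1 -0.7]
top hook px [ 0.19 -0.07] score 0.86 eye-axes shift mm [0.6 0.3 0. ]
top ring px [0.09 0.08] score 0.94 eye-axes shift mm [ 0.4 -0.2  0. ]
hook relative to ring is off by (eye axes) [0.2 0.5 0. ]
t 9.0 pos [ 634.2 -226.   139.2] F [ 0.3  0.3 -1.3] |M| [ 1.33 -0.21 -0.03] w 17.1 j [ 0.1   0.56 -0.31  0.72 -1.01 -2.62]
(-101, (-0.3, -4, 1.5), 3) shift [0.0013, 0.0064, 0.0021] turn [-0.0002, 0.0005, -0.0114]
(-99, (-0.3, -4, 1.5), 3) shift [0.0018, 0.0145, 0.0021] turn [-0.0002, 0.0005, -0.0225]
(-96, (-0.3, -3, 1.5), 3) shift [-0.001, 0.0274, 0.0021] turn [-0.0002, 0.0005, -0.0392]
(-93, (-0.3, -3, 1.5), 3) shift [0.0008, 0.0394, 0.0021] turn [-0.0002, 0.0005, -0.0558]
(-90, (-0.3, -2, 1.5), 3) shift [-0.0007, 0.0521, 0.0021] turn [-0.0002, 0.0005, -0.0725]
```

View pics/ins1.png

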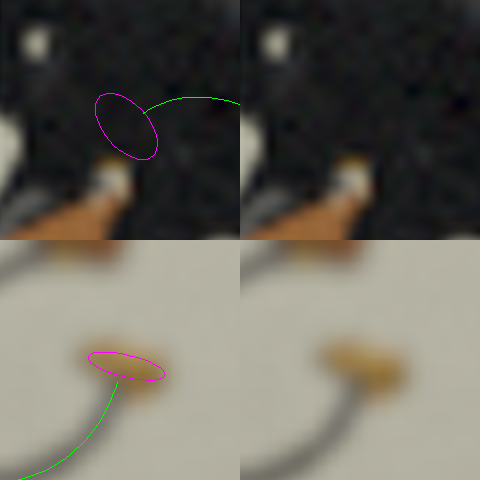

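Call:
arm_command:
  rows:
    - [[0.0013,0.0064,0.002],[0,0,-0.0114]]
    - [[0.0015,0.0145,0.002],[0,0,-0.0225]]
    - [[-0.001,0.0274,0.002],[0,0,-0.039]]
    - [[0.0005,0.0394,0.002],[0,0,-0.056]]
    - [[-0.0007,0.052,0.002],[0,0,-0.0725]]

```text
clock: 9.5
position: [639.6, -217.2, 131.9]
ee_rot: [0.114, 0.946, -0.302, -0.013]
contact_force: [0.2, -0.6, -1.2]
gripper_width: 16.7
grasp_force: 59.1
```

```bash
python3 - <<'E'
from rel import *
where()
go(*[(th,(-.3,y,1.5),3) for th,y in((-86,-1.5),(-82,-1),(-78,-1),(-74,-.5),(-70,0))])
E
```

```text
theta [-8.997e+01 -5.000e-02  3.080e+00] off [ 0.12 -2.19  1.39] F eye axes [-0.3  0.3 -1.3]
t 9.5 pos [ 639.6 -217.2  131.9] F [ 0.2 -0.6 -1.2] |M| [ 1.3  -0.24  0.03] w 16.7 j [ 0.11  0.58 -0.3   0.71 -1.01 -2.41]
(-86, (-0.3, -1.5, 1.5), 3) shift [-0.0019, 0.0177, 0.0003] turn [-0.0003, 0.0004, -0.0221]
(-82, (-0.3, -1, 1.5), 3) shift [-0.0022, 0.0338, 0.0003] turn [-0.0003, 0.0004, -0.0443]
(-78, (-0.3, -1, 1.5), 3) shift [0.0006, 0.0497, 0.0003] turn [-0.0003, 0.0004, -0.0665]
(-74, (-0.3, -0.5, 1.5), 3) shift [0.0025, 0.0653, 0.0002] turn [-0.0003, 0.0004, -0.0887]
(-70, (-0.3, 0, 1.5), 3) shift [0.0055, 0.0807, 0.0002] turn [-0.0003, 0.0004, -0.111]
```

Call:
arm_command:
  rows:
    - [[-0.0019,0.0177,0],[0,0,-0.022]]
    - [[-0.002,0.034,0],[0,0,-0.044]]
    - [[0.0006,0.05,0],[0,0,-0.0665]]
    - [[0.0025,0.065,0],[0,0,-0.089]]
    - [[0.0055,0.081,0],[0,0,-0.111]]

```text
clock: 10.0
position: [642.6, -200.9, 120.2]
ee_rot: [-0.052, 0.952, -0.295, -0.065]
contact_force: [-0.3, 0.0, -0.8]
gripper_width: 17.3
grasp_force: 59.1
```

```bash
python3 - <<'E'
from rel import *
where();overlay('ins2',k=12,hw=120,hh=120);rel('ins2')
go(*[(th,(-.3,0,1.5),tl) for th,tl in((-66,2.5),(-61,2),(-56,1.5),(-51,1),(-46,.5))])
E
```

```text
theta [-6.996e+01 -5.000e-02  3.080e+00] off [-0.37 -0.03  1.51] F eye axes [-0.4 -0.3 -0.7]
top hook px [ 0.34 -0.03] score 0.73 eye-axes shift mm [1.1 0.2 0. ]
top ring px [ 0.02 -0.25] score 0.93 eye-axes shift mm [-0.2  0.8  0. ]
hook relative to ring is off by (eye axes) [ 1.3 -0.6 -0. ]
t 10.1 pos [ 642.5 -200.6  119.9] F [ 0.1  0.3 -2.1] |M| [ 1.35 -0.18  0.02] w 17.1 j [ 0.13  0.59 -0.3   0.71 -1.01 -2.09]
(-66, (-0.3, 0, 1.5), 2.5) shift [0.001, 0.0146, 0.0018] turn [-0.0015, 0.0029, -0.0226]
(-61, (-0.3, 0, 1.5), 2) shift [0.0035, 0.0346, 0.0034] turn [-0.0027, 0.0053, -0.0504]
(-56, (-0.3, 0, 1.5), 1.5) shift [0.0077, 0.0545, 0.0049] turn [-0.0042, 0.0077, -0.0782]
(-51, (-0.3, 0, 1.5), 1) shift [0.0136, 0.0738, 0.0061] turn [-0.0059, 0.0099, -0.1059]
(-46, (-0.3, 0, 1.5), 0.5) shift [0.0211, 0.0927, 0.007] turn [-0.0079, 0.0121, -0.1337]
```

View pics/ins2.png

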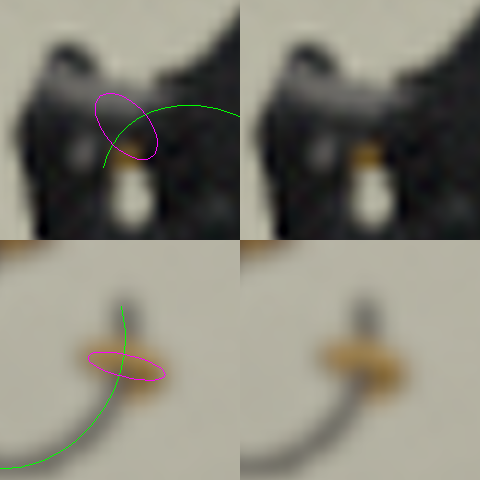

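Call:
arm_command:
  rows:
    - [[0.001,0.0146,0.0018],[-0.0015,0.003,-0.0226]]
    - [[0.0035,0.0346,0.0034],[-0.0027,0.005,-0.05]]
    - [[0.0077,0.0545,0.005],[-0.004,0.0077,-0.078]]
    - [[0.0136,0.074,0.006],[-0.006,0.01,-0.106]]
    - [[0.021,0.093,0.007],[-0.008,0.012,-0.134]]

```text
clock: 10.6
position: [634.0, -183.2, 106.7]
ee_rot: [-0.243, 0.922, -0.264, -0.144]
contact_force: [-0.8, -0.3, -1.6]
gripper_width: 16.5
grasp_force: 59.1
```

```bash
python3 - <<'E'
from rel import *
where()
go(*[(th,(-.8,0,1.5),0) for th in (-42,-37,-32,-27,-22)])
E
```

```text
theta [-4.587e+01  3.000e-02  4.900e-01] off [0.1  0.15 1.57] F eye axes [-0.5 -0.7 -1.6]
t 10.6 pos [ 634.  -183.2  106.7] F [-0.8 -0.3 -1.6] |M| [ 1.26 -0.25  0.  ] w 16.5 j [ 0.16  0.61 -0.29  0.66 -1.04 -1.67]
(-42, (-0.8, 0, 1.5), 0) shift [-0.0014, 0.0187, 0.0017] turn [-0.0018, 0.002, -0.0215]
(-37, (-0.8, 0, 1.5), 0) shift [0.0008, 0.0388, 0.0016] turn [-0.0019, 0.0019, -0.0493]
(-32, (-0.8, 0, 1.5), 0) shift [0.0048, 0.0585, 0.0014] turn [-0.002, 0.0019, -0.0771]
(-27, (-0.8, 0, 1.5), 0) shift [0.0105, 0.0779, 0.0013] turn [-0.0021, 0.0018, -0.1048]
(-22, (-0.8, 0, 1.5), 0) shift [0.0178, 0.0967, 0.0011] turn [-0.0022, 0.0017, -0.1326]
```

Call:
arm_command:
  rows:
    - [[-0.0014,0.0187,0.0015],[-0.002,0.002,-0.0215]]
    - [[0.0008,0.039,0.0015],[-0.002,0.002,-0.049]]
    - [[0.005,0.0585,0.0014],[-0.002,0.002,-0.077]]
    - [[0.0105,0.078,0.0013],[-0.002,0.002,-0.105]]
    - [[0.018,0.097,0.001],[-0.002,0.002,-0.1326]]

```text
clock: 11.1
position: [617.5, -166.9, 98.2]
ee_rot: [-0.427, 0.852, -0.226, -0.199]
contact_force: [-0.2, 0.4, -0.7]
gripper_width: 17.1
grasp_force: 59.1
```

```bash
python3 - <<'E'
from rel import *
where()
go(*[(th,(-.8,0,1.5),0) for th in (-18,-13,-8,-4,0)])
E
```

```text
theta [-2.2e+01 -6.0e-02  2.0e-02] off [-0.84 -0.1   1.62] F eye axes [-0.7 -0.3 -0.4]
t 11.1 pos [ 617.5 -166.9   98.2] F [-0.2  0.4 -0.7] |M| [ 1.32 -0.3   0.04] w 17.1 j [ 0.19  0.61 -0.33  0.65 -1.03 -1.29]
(-18, (-0.8, 0, 1.5), 0) shift [0.0005, 0.0157, 0.0003] turn [-0.0002, -0.0003, -0.0222]
(-13, (-0.8, 0, 1.5), 0) shift [0.0028, 0.0358, 0.0002] turn [-0.0002, -0.0003, -0.05]
(-8, (-0.8, 0, 1.5), 0) shift [0.0068, 0.0555, 0.0002] turn [-0.0002, -0.0003, -0.0778]
(-4, (-0.8, 0, 1.5), 0) shift [0.0113, 0.0711, 0.0002] turn [-0.0002, -0.0003, -0.1]
(0, (-0.8, 0, 1.5), 0) shift [0.0168, 0.0862, 0.0002] turn [-0.0002, -0.0003, -0.1222]
```

Call:
arm_command:
  rows:
    - [[0.0005,0.0157,0],[0,0,-0.022]]
    - [[0.003,0.036,0],[0,0,-0.05]]
    - [[0.007,0.0555,0],[0,0,-0.078]]
    - [[0.0113,0.071,0],[0,0,-0.1]]
    - [[0.017,0.086,0],[0,0,-0.122]]

```text
clock: 11.6
position: [597.5, -158.2, 96.0]
ee_rot: [-0.582, 0.756, -0.184, -0.238]
contact_force: [-0.6, -0.0, -0.6]
gripper_width: 16.9
grasp_force: 59.1
```

```bash
python3 - <<'E'
from rel import *
where();overlay('hung1',k=7,hw=190,hh=200);rel('hung1')
go((0,(-.8,0,1.5)),(0,(-.8,0,0)),(0,(-4.5,0,0)))
E
```

```text
theta [-0.09 -0.05  0.03] off [-0.65 -0.03  1.7 ] F eye axes [-0.2 -0.6 -0.6]
top hook px [ 0.44 -0.  ] score 0.78 eye-axes shift mm [ 1.5  0.1 -0. ]
top ring px [ 0.02 -0.25] score 0.94 eye-axes shift mm [-0.2  0.8  0. ]
hook relative to ring is off by (eye axes) [ 1.7 -0.7 -0. ]
t 11.7 pos [ 597.3 -158.3   96. ] F [-0.   0.3 -1.4] |M| [ 1.31 -0.36  0.03] w 16.8 j [ 0.21  0.58 -0.39  0.65 -1.01 -0.94]
(0, (-0.8, 0, 1.5)) shift [-0.0009, -0.0007, 0.0004] turn [-0.0, -0.0004, -0.0012]
(0, (-0.8, 0, 0)) shift [-0.0009, -0.0007, 0.0064] turn [-0.0, -0.0004, -0.0012]
(0, (-4.5, 0, 0)) shift [-0.0157, -0.0007, 0.0064] turn [-0.0, -0.0004, -0.0012]
```

View pics/hung1.png

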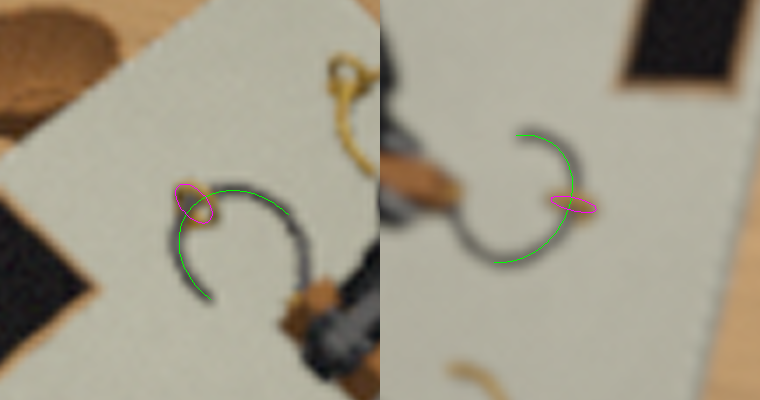

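Call:
arm_command:
  rows:
    - [[-0.006,0,0.002],[0,0,0]]
    - [[-0.01,0,0.002],[0,0,0]]
    - [[-0.013,0,0.002],[0,0,0]]
    - [[-0.015,0,0.002],[0,0,0]]

```text
clock: 12.1
position: [598.4, -155.4, 93.0]
ee_rot: [-0.581, 0.756, -0.184, -0.238]
contact_force: [-0.5, 0.1, -1.7]
gripper_width: 17.1
grasp_force: 59.1
```

```bash
python3 - <<'E'
from rel import *
where()
E
```

```text
theta [-0.12 -0.07 -0.  ] off [-4.75  0.02  0.94] F eye axes [-1.  -0.5 -1.4]
```

Call:
arm_command:
  rows:
    - [[-0.002,0,0],[0,0,0]]
    - [[-0.004,0,0],[0,0,0]]
    - [[-0.006,0,0],[0,0,0]]

```text
clock: 12.4
position: [598.5, -154.3, 92.1]
ee_rot: [-0.582, 0.756, -0.184, -0.238]
contact_force: [0.2, 1.1, -1.4]
gripper_width: 17.0
grasp_force: 59.1
```

```bash
python3 - <<'E'
from rel import *
where()
E
```

```text
theta [-0.09 -0.07 -0.  ] off [-6.21 -0.08  0.94] F eye axes [-1.7 -0.1 -0.5]
```

Call:
arm_command:
  rows:
    - [[-0.002,0,0],[0,0,0]]
    - [[-0.004,0,0],[0,0,0]]
    - [[-0.004,0,0],[0,0,0]]

```text
clock: 12.7
position: [598.7, -153.6, 91.8]
ee_rot: [-0.582, 0.756, -0.184, -0.239]
contact_force: [-0.3, -0.4, -0.6]
gripper_width: 17.3
grasp_force: 59.1
```

```bash
python3 - <<'E'
from rel import *
where()
E
```

```text
theta [-0.08 -0.09 -0.01] off [-6.95 -0.12  1.01] F eye axes [ 0.1 -0.2 -0.7]
```

Call:
arm_command:
  rows:
    - [[-0.002,0,0],[0,0,0]]
    - [[-0.004,0,0],[0,0,0]]
    - [[-0.004,0,0],[0,0,0]]

```text
clock: 13.0
position: [598.7, -153.4, 91.6]
ee_rot: [-0.581, 0.756, -0.184, -0.239]
contact_force: [0.1, -5.9, 0.6]
gripper_width: 16.9
grasp_force: 59.0
```

```bash
python3 - <<'E'
from rel import *
where()
E
```

```text
theta [-0.11 -0.15 -0.04] off [-7.22 -0.19  1.08] F eye axes [ 5.   1.6 -2.7]
```

Call:
arm_command:
  rows:
    - [[-0.002,0,0],[0,0,0]]
    - [[-0.002,0,0],[0,0,0]]
    - [[-0.002,0,0],[0,0,0]]

```text
clock: 13.3
position: [598.7, -153.3, 91.5]
ee_rot: [-0.581, 0.756, -0.184, -0.239]
contact_force: [0.2, -6.6, 2.6]
gripper_width: 17.1
grasp_force: 59.0
```

```bash
python3 - <<'E'
from rel import *
where()
E
```

```text
theta [-0.11 -0.18 -0.05] off [-7.36 -0.22  1.12] F eye axes [ 6.6  1.9 -1.5]
```

Call:
arm_command:
  rows:
    - [[0.003,0,0],[0,0,0]]
    - [[0.0045,0,0],[0,0,0]]
    - [[0.0045,0,0.002],[0,0,0]]
    - [[0.0045,0,0.004],[0,0,0]]

```text
clock: 13.7
position: [598.7, -153.5, 91.5]
ee_rot: [-0.582, 0.755, -0.185, -0.239]
contact_force: [-2.4, 1.0, 6.5]
gripper_width: 16.6
grasp_force: 59.9
```

```bash
python3 - <<'E'
from rel import *
where()
E
```

```text
theta [-0.09 -0.12  0.02] off [-7.17 -0.11  0.91] F eye axes [ 3.4 -2.5  5.5]
```

Call:
arm_command:
  rows:
    - [[0.001,0,-0.001],[0,0,0]]
    - [[0.001,0,-0.002],[0,0,0]]
    - [[0.001,0,-0.002],[0,0,0]]

```text
clock: 14.0
position: [598.7, -153.5, 91.6]
ee_rot: [-0.582, 0.756, -0.184, -0.239]
contact_force: [-3.2, -1.0, 5.6]
gripper_width: 17.1
grasp_force: 59.7
```

```bash
python3 - <<'E'
from rel import *
where()
E
```

```text
theta [-0.09 -0.09  0.01] off [-7.15 -0.1   0.9 ] F eye axes [ 4.7 -2.9  3.6]
```

Call:
arm_command:
  rows:
    - [[0,0,0],[0,0,0]]
    - [[0,0,0],[0,0,0]]
    - [[0,0,0],[0,0,0]]
    - [[0,0,0],[0,0,0]]
    - [[0,0,0],[0,0,0]]
  grip: 0.5

```text
clock: 14.5
position: [598.8, -153.5, 90.8]
ee_rot: [-0.582, 0.756, -0.184, -0.238]
contact_force: [0.4, -0.0, 0.2]
gripper_width: 42.6
grasp_force: 0.0
```

Call:
arm_command:
  rows:
    - [[0,0,-0.02],[0,0,0]]
    - [[0,0,-0.06],[0,0,0]]
    - [[0,0,-0.14],[0,0,0]]
    - [[0,0,-0.24],[0,0,0]]
    - [[0,0,-0.36],[0,0,0]]

```text
clock: 15.0
position: [611.6, -103.0, 165.7]
ee_rot: [-0.582, 0.756, -0.184, -0.239]
contact_force: [0.6, -0.9, -0.3]
gripper_width: 42.8
grasp_force: 0.0
```

Call:
arm_command:
  rows:
    - [[0,0,-0.2],[0,0,0]]
    - [[0,0,-0.4],[0,0,0]]
    - [[0,0,-0.5],[0,0,0]]
    - [[0,0,-0.5],[0,0,0]]
    - [[0,0,-0.5],[0,0,0]]

```text
clock: 15.5
position: [629.9, -33.4, 267.4]
ee_rot: [-0.582, 0.756, -0.184, -0.238]
contact_force: [0.4, -0.6, -0.7]
gripper_width: 42.8
grasp_force: 0.0
```

```bash
python3 - <<'E'
from h import *
st=arm.read_state();print(st['clock'],st['position'].round(1),st['contact_force'].round(1),st['gripper_width'])
t=[]
for n,(u,v) in(('scene',(190,200)),('top',(300,160))):
    p,d=snap(n,'end_'+n);t.append(cv2.resize(p[v-66:v+66,u-62:u+63],None,fx=3.2,fy=3.2,interpolation=cv2.INTER_CUBIC))
cv2.imwrite('pics/end.png',np.hstack(t))
E
```

```text
15.5 [629.9 -33.4 267.4] [ 0.4 -0.6 -0.7] 42.83321272825093
```

View pics/end.png

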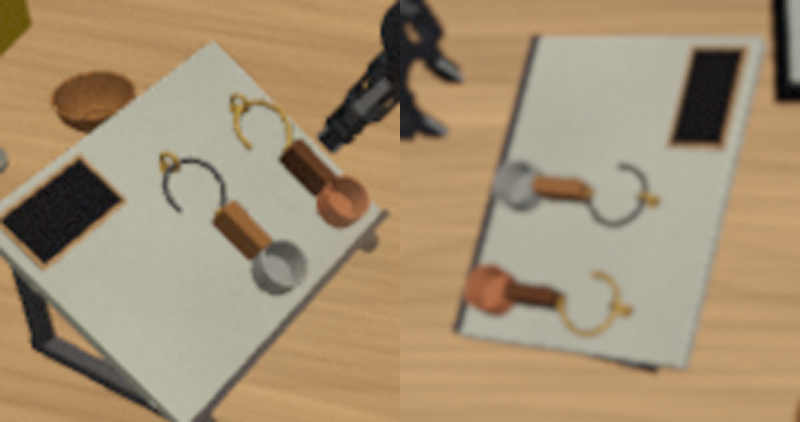

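The measure hangs on the empty ring, with its hook through the ring at about (170,160) in the left view. It lies parallel to the copper one, and the gripper is clear of everything.

```bash
python3 -c "
from bench import arm
print(arm.job_done())"
```

```text
the job is handed in; nothing more can be done
None
```

The loose spice measure hangs on the empty ring, straight down the slope and flat on the board. It held a tug of about 7 N, and I released it and handed the job in at about 15.6 s.

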